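# Tip the piston pins out of the tall tub under the low shelf

## Task

The tall metal tub under the low shelf holds two piston pins. Take it by its handle and, without knocking the shelf, tip both pins out into the parts tray that stands beside it under the shelf, then stand the empty tub back upright on the bench where it was and let go. Leave the tray and the other things where they are.

Things in the scene. Friction and masses are not known exactly. Their poses are not given: they have to be found in the camera images.
- tub_grip (a point): Point on the axis of the tub's level wooden handle, 128 mm in front (tub -x, towards the robot) of the tub's near end wall and 80 mm above the tub's underside. The handle is a straight eight-sided bar, 26 mm across flats (flats every 45 degrees: grip it from above or at 45 degrees from either side), 165 mm long, sticking out clear of the shelf. Axes as of the tub, x away from the handle.
- tub_mid (a point): Middle of the tub, 170 mm beyond tub_grip on the same axis, 80 mm above its underside, 60 mm below its rim. Tub: tall open aluminium hopper, 140 mm high, 84 mm long (x), outside 56 mm wide (y) at the foot and 110 mm at the mouth, so both y walls slope out by 11 degrees; walls 3 mm. z up when standing, handle towards the robot. About 0.5 kg with the pins.
- tub: The same tub; origin at the centre of its underside. The tray is beside it, to its left or to its right (differs from start to start).
- pin_a_mid (a point): Centre of one piston pin: steel cylinder 30 mm in diameter, 68 mm long, 0.13 kg, axis along its x. It starts at the bottom of the tub, lying along the tub's x, so it rolls out over a side wall (y) when the tub is tipped sideways about its handle; it starts rolling at about 90 to 95 degrees of tilt, surely by 105.
- pin_b_mid (a point): Centre of the other, identical piston pin, lying beside the first in the tub.
- pin_a: The first pin; origin 15 mm from its centre, on its surface.
- pin_b: The second pin; origin 15 mm from its centre, on its surface.
- tray: Open grey steel parts tray, 130 mm (x) by 170 mm (y) outside, 40 mm high, walls and floor 4 mm, loose, 0.7 kg; origin at the centre of its underside. It stands under the shelf about 0.2 m to the left or right of the tub.
- rack: The low shelf: four 12 mm steel bars along its y, on posts fixed to the bench. Underside of the bars 215 mm above the bench. Bars lie from 42 mm in front (-x) to 117 mm behind its origin, which is on the bench; posts at y = +-440 mm. The tub stands under it (near end wall about below the front bar), its handle sticking out in front. Disc stacks 64 mm high stand on both its ends.
- clutch_disc: Bystander: clutch disc 160 mm in diameter lying under one end of the shelf, origin at the centre of its underside.
- pulley: Bystander: belt pulley 100 mm in diameter, 52 mm high, under the other end of the shelf, origin at the centre of its underside.
- wrench: Bystander: 180 mm wrench lying flat on the bench in front of one end of the shelf.
Mind the look-alikes: they are no part of the job. What is meant by the tray is not purple or red, and is the larger of those in its own colour.

How it is judged:
By the outcome, as a careful person would: the job done as asked, in the order asked, and still so for the second after the job is handed in, with the robot touching nothing.
It also fails if it takes over 51 s, if anything falls off the work surface, if the arm or the gripper's body presses on something with over 40 N, if the wrist force passes 120 N, or if a joint passes its speed limit or range.

## Robot

A 6-joint arm with a two-finger parallel gripper is mounted at the origin on the work surface. World frame = base frame: x ahead of the robot, y to its left, z up, the work surface at z = 0. Lengths are in m, angles in rad, forces in N, time in s.
With the tool pointing down it reaches from about 0.375 to 0.9 m from the base axis. Payload 3.1 kg.
Tool frame: the origin (TCP) lies on the centre line of the jaws, within the pads' length; the fingertips stand 19 mm ahead of it and the grasp point (between the pads) is the TCP; z points along the fingers, y is the line along which they close (so a half turn about z gives the same grasp; the last joint's range is limited). The gripper opens to 85 mm and grips with 20 to 120 N. Pads are 22 mm wide; open, the fingers measure 114 mm over their backs; the gripper's body (76 mm by 85 mm) begins 54 mm behind the grasp point. The pads swing forward as they close: fully open they stand 13 mm farther back than shut.
Start: joints at [1.028, 0.527, 1.433, -0, 1.181, -0.178], TCP at [0.222, 0.584, 0.25] pointing down, gripper open.
Joint ranges: [-3.08, 3.08], [-0.75, 2.2], [0.22, 2.44], [-1.43, 4.57], [0, 2.65], [-2.85, 2.85]. Speed limits (rad/s): [2.79, 2.79, 3.14, 3.14, 3.14, 3.14].

## Interface

Orientations are given as a unit quaternion [x, y, z, w].
In Python, from station import manip gives the robot as it stands.
- The arm moves only by the tool servo_tool, never from a script. Its argument "rows" is a list that holds one entry, the list of rows, each a list of 7 numbers: the turn, a rotation vector about the tool's x, y, z in degrees, then the shift along the tool's x, y, z in m, then the gripper command: -1 is shut, 1 is fully open, values between are in proportion. In form: [[[wx, wy, wz, tx, ty, tz, jaw], ...]]. A call has 1 to 8 rows; each row shifts and turns the commanded pose from where the row before left it, along the tool's axes as they then stand; what a row does not reach is not made up. A row lasts 1/12 s, in which the tool goes at most 41.7 mm and 7.16 degrees, less where a joint would pass 70% of its speed; a pose out of reach is approached as far as the arm can. A call is refused whole if a number of a shift passes 0.0417 or a number of a turn 7.16, either way. A call with a gripper value outside its range is refused whole. The fingers move at their own pace and stop on an object; "squeeze" is the grip in N (left out, the last holds). Time passes only in rows, so rows that do not move let the fingers close. It gives the time, the measured TCP pose, the force, the opening and the grip force at its end, in the units of the state.
- manip.sense(): the state, without advancing time (a new reading comes with each control period).
- manip.snapshot(name): name is "scene" or "side" or "wrist"; returns the picture (480x640x3 uint8, blue, green, red); there is no depth.
- manip.camera_info(name): a dict with "K" (3x3 intrinsics, pixels), "k1" (the pictures are not rectified: a ray, as slopes to the right and down, at radius r is drawn at 1 + k1 r^2 times it, then the intrinsics apply), "camera_from_world" (4x4, takes a point from world to camera coordinates). Camera axes: x right, y down, z forward; pixel columns grow to the right and rows downward; lengths in m; the calibration is good to about 2 mm. A picture is of the moment at which its call begins: read the wrist's pose just before it. camera_info takes no time and is no camera call; for the wrist camera it gives the pose at the moment of the call.
- manip.sign_off(): hands the job in; it is judged then, once.
The state is a dict: "t": time; "q": joint angles; "qd": joint speeds; "tau": joint torques, N m; "tcp_pos": TCP position; "tool_rot": TCP orientation; "force": force on the tool from outside, world axes, zero at the start; "ft_torque": the same for the moment, N m; "finger_gap": opening from 0.0 (shut) to 1.0 (fully open); "gripper_force": force on a finger pad.
Only numpy, scipy, OpenCV 4.12 (cv2) and the standard library are available. Lean on these libraries where they do the work, as an engineer would, in place of code of your own. Each camera call takes 0.05 s, during which the arm holds its last target. There are 200 camera calls.

## Working session

There is one attempt and no reset: what is moved stays moved. The work goes in short steps, Python scripts to look and compute and a tool call to move; the robot and the scene stay as the last step left them, time stands still between calls to the robot, and variables do not carry over. Pictures are saved under pics/ and viewed, at most 10 in all, crops included, and the job is handed in when it is done.

Besides the shell and the picture viewer there is one more tool, called after "Request:" as name(argument=value, ...), one argument or row to a line, values as JSON. servo_tool: Moves the arm, as the interface text tells. Its arguments: {"type":"object","properties":{"rows":{"type":"array","items":{"type":"array","items":{"type":"array","items":{"type":"number"}}}},"squeeze":{"type":"number"}},"required":["rows"]}

```bash
mkdir -p pics; ls; cat > h.py <<'E'
import numpy as np, cv2
from station import manip
from scipy.spatial.transform import Rotation as R
def ray(ci,u,v):
    K=np.array(ci["K"]);k=ci["k1"];T=np.array(ci["camera_from_world"])
    d=np.array([(u-K[0,2])/K[0,0],(v-K[1,2])/K[1,1]]);s=d.copy()
    for _ in range(20): s=d/(1+k*(s@s))
    return -T[:3,:3].T@T[:3,3], T[:3,:3].T@np.array([s[0],s[1],1])
def onz(ci,u,v,z):
    o,d=ray(ci,u,v); return o+d*(z-o[2])/d[2]
def proj(ci,p):
    K=np.array(ci["K"]);T=np.array(ci["camera_from_world"]);c=T[:3,:3]@np.array(p)+T[:3,3]
    s=c[:2]/c[2]; s=s*(1+ci["k1"]*(s@s)); return K[0,0]*s[0]+K[0,2],K[1,1]*s[1]+K[1,2]
E
python3 - <<'E'
from h import *
for n in ("scene","side"):
    cv2.imwrite(f"pics/{n}0.png",manip.snapshot(n)); ci=manip.camera_info(n)
    o,d=ray(ci,320,240);print(n,o.round(3),d.round(3),ci["k1"],np.array(ci["K"])[0,0])
s=manip.sense();print(s)
E
```

```text
pics
scene [ 0.913 -0.47   1.508] [-0.262  0.283 -0.923] 0.017096479847764166 581.003085749334
side [ 1.271 -0.317  1.088] [-0.576  0.201 -0.793] -0.1433855832541465 519.2430742635352
{'t': 0.1, 'q': array([ 1.02847043e+00,  5.28367147e-01,  1.43376147e+00,  6.30674447e-06,
        1.18138259e+00, -1.78471163e-01]), 'qd': array([-6.32704600e-04, -2.33111898e-03, -1.79374661e-03,  1.45400597e-04,
       -1.76639252e-04,  9.05802597e-05]), 'tau': array([-4.34064277e-04, -4.43304455e+01, -1.78585088e+01, -2.80549066e-04,
        3.90321788e-03, -2.93951837e-05]), 'tcp_pos': array([0.22206696, 0.58358279, 0.24943919]), 'tool_rot': array([ 1.80926563e-01,  9.83496141e-01, -8.96618101e-04, -3.41013965e-04]), 'force': array([ 0.70038694,  0.68229266, -0.48077703]), 'ft_torque': array([ 0.00585376,  0.05617676, -0.01354735]), 'gripper_force': 0.0, 'finger_gap': 1.0005603403032652}
```

View pics/scene0.png

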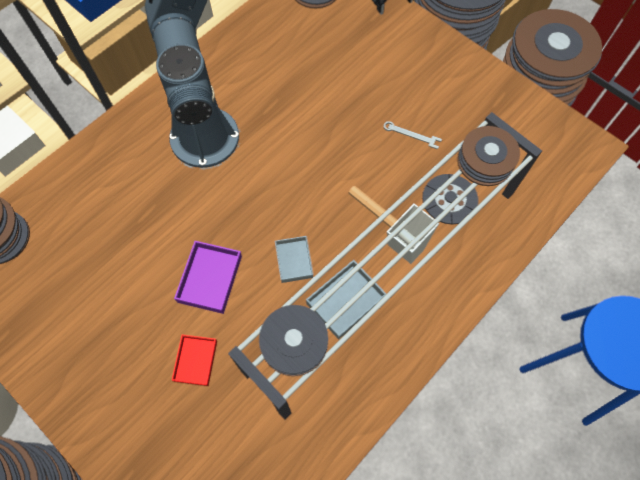

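View pics/side0.png

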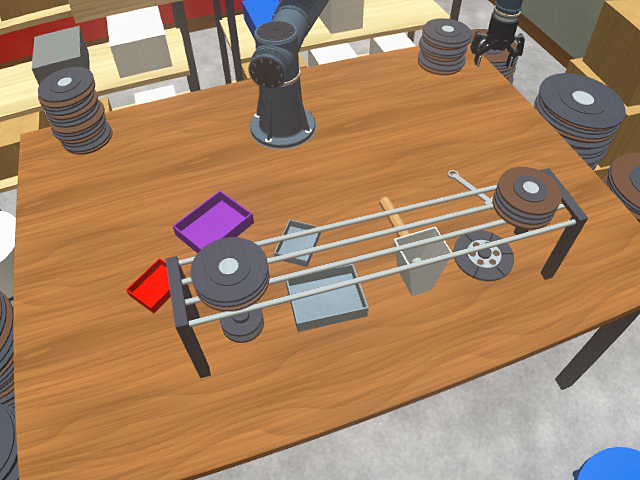

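Scene view: grey candidates for the tray are the small one at (295,258) and the large one under the shelf at (347,298). The purple (209,277) and red (195,360) trays are excluded, so the large grey one is it. The tub is at (410,232), with its handle from (352,188) to (395,220). One close crop from both views will check this.

```bash
python3 - <<'E'
from h import *
a=cv2.imread("pics/scene0.png")[170:350,270:470];b=cv2.imread("pics/side0.png")[185:345,270:470]
f=lambda i:cv2.resize(i,None,fx=2*0.99*2/2*1.0,fy=1.98)
a=cv2.resize(a,(400*1,360));b=cv2.resize(b,(400,320))
b=cv2.copyMakeBorder(b,0,40,0,0,cv2.BORDER_CONSTANT)
cv2.imwrite("pics/crop.png",np.hstack([a,b]))
S=manip.camera_info("scene");D=manip.camera_info("side")
for n,ci,u,v,z in [("hnear",S,352,189,.08),("hfar",S,393,220,.08),("hnearD",D,385,201,.08),("hfarD",D,406,234,.08),
 ("end",S,234,353,.215),("end",S,283,404,.215),("end",S,488,118,.215),("end",S,537,155,.215)]: print(n,onz(ci,u,v,z).round(3))
for u,v in [(355,262),(385,293),(342,336),(308,298)]: print("tray",onz(S,u,v,.04).round(3))
E
```

```text
hnear [0.469 0.14  0.08 ]
hfar [0.613 0.145 0.08 ]
hnearD [0.475 0.141 0.08 ]
hfarD [0.593 0.145 0.08 ]
end [ 0.593 -0.404  0.215]
end [ 0.75  -0.408  0.215]
end [0.633 0.483 0.215]
end [0.792 0.478 0.215]
tray [ 0.61  -0.003  0.04 ]
tray [ 0.726 -0.014  0.04 ]
tray [ 0.72  -0.176  0.04 ]
tray [ 0.587 -0.162  0.04 ]
```

View pics/crop.png

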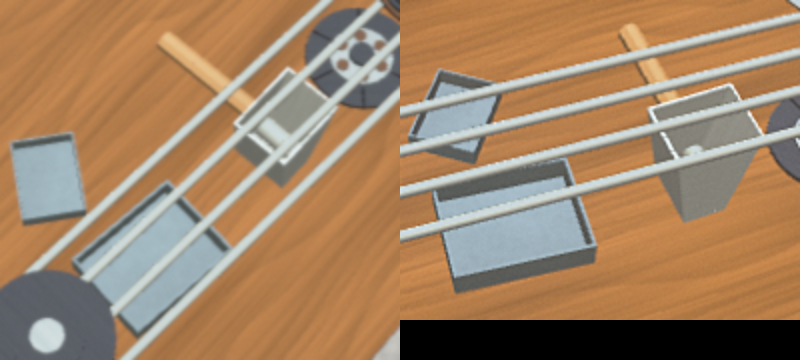

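The crop confirms the choice: the large grey tray lies beside the tub, to its right (-y), and the pins are in the tub. Tub rim corners in the scene view are about (414,204), (437,229), (411,248) and (387,232).

```bash
python3 - <<'E'
from h import *
S=manip.camera_info("scene");D=manip.camera_info("side")
c=[onz(S,u,v,.14) for u,v in [(414,204),(437.5,229),(411.5,248.5),(387,232.5)]]
print("rimS",np.round(c,3).tolist(),np.mean(c,0).round(3))
c=[onz(D,u,v,.14) for u,v in [(270+268/2,185+84/2),(270+333/2,185+84/2),(270+362/2,185+132/2),(270+250/2,185+108/2)]]
print("rimD",np.round(c,3).tolist(),np.mean(c,0).round(3))
c=[onz(D,u,v,.04) for u,v in [(270+33/2,185+188/2),(270+166/2,185+158/2),(270+195/2,185+245/2),(270+53/2,185+277/2)]]
print("trayD",np.round(c,3).tolist(),np.mean(c,0).round(3))
# plan to grasp pose: tool x=-X, body tilted 45 to +y
s=manip.sense();R0=R.from_quat(s["tool_rot"])
b=np.array([0,1,1])/2**.5
x=np.array([-1,0,0]);z=-b;y=np.cross(z,x)
Rg=R.from_matrix(np.array([x,y,z]).T);yaw=R.from_euler("z",2,degrees=True);Rg=yaw*Rg
p=np.array([.512,.141,.08])+.10*b
rv=(R0.inv()*Rg).as_rotvec(degrees=True);print("turn tool",rv.round(2),"shift world",(p-s["tcp_pos"]).round(3))
E
```

```text
rimS [[0.636, 0.192, 0.14], [0.726, 0.178, 0.14], [0.711, 0.091, 0.14], [0.637, 0.082, 0.14]] [0.677 0.136 0.14 ]
rimD [[0.613, 0.123, 0.14], [0.639, 0.195, 0.14], [0.714, 0.194, 0.14], [0.638, 0.087, 0.14]] [0.651 0.15  0.14 ]
trayD [[0.593, -0.167, 0.04], [0.607, -0.0, 0.04], [0.733, -0.014, 0.04], [0.716, -0.182, 0.04]] [ 0.662 -0.091  0.04 ]
turn tool [ 44.29  -9.01 -21.64] shift world [ 0.29  -0.372 -0.099]
```

Request:
servo_tool(
  rows=[
    [[6.33,-1.29,-3.09,0,0,0,1],[6.33,-1.29,-3.09,0,0,0,1],[6.33,-1.29,-3.09,0,0,0,1],[6.33,-1.29,-3.09,0,0,0,1],[6.33,-1.29,-3.09,0,0,0,1],[6.33,-1.29,-3.09,0,0,0,1],[6.33,-1.29,-3.09,0,0,0,1],[0,0,0,0,0,0,1]],
  ],
  squeeze=120,
)

```text
t: 0.77
tcp_pos: [0.2208, 0.5847, 0.2447]
tool_rot: [-0.018, 0.922, -0.386, 0.006]
force: [0.0, -0.5, -1.7]
finger_gap: 1.002
gripper_force: 0.0
```

Request:
servo_tool(
  rows=[
    [[0,0,0,-0.0242,-0.0161,0.0278,1],[0,0,0,-0.0242,-0.0161,0.0278,1],[0,0,0,-0.0242,-0.0161,0.0278,1],[0,0,0,-0.0242,-0.0161,0.0278,1],[0,0,0,-0.0242,-0.0161,0.0278,1],[0,0,0,-0.0242,-0.0161,0.0278,1],[0,0,0,-0.0242,-0.0161,0.0278,1],[0,0,0,-0.0242,-0.0161,0.0278,1]],
  ],
)

```text
t: 1.43
tcp_pos: [0.4254, 0.3409, 0.1843]
tool_rot: [-0.015, 0.925, -0.381, 0.008]
force: [0.9, 0.7, 0.1]
finger_gap: 0.997
gripper_force: 0.0
```

```bash
python3 - <<'E'
from h import *
s=manip.sense();Rt=R.from_quat(s["tool_rot"]);print(s["t"],s["q"].round(3),s["tcp_pos"].round(4));print(Rt.as_matrix().round(3))
p=np.array([.512,.141,.08])+.10*np.array([0,1,1])/2**.5
print("shift tool",Rt.inv().apply(p-s["tcp_pos"]).round(4))
E
```

```text
1.4333 [ 0.745  0.772  1.393 -0.565  1.552 -0.677] [0.4254 0.3409 0.1843]
[[-0.999 -0.022  0.026]
 [-0.034  0.71  -0.704]
 [-0.003 -0.704 -0.71 ]]
shift tool [-0.0821 -0.0699  0.117 ]
```

Request:
servo_tool(
  rows=[
    [[0,0,0,-0.0205,-0.0175,0.0292,1],[0,0,0,-0.0205,-0.0175,0.0292,1],[0,0,0,-0.0205,-0.0175,0.0292,1],[0,0,0,-0.0205,-0.0175,0.0292,1],[0,0,0,0,0,0,1],[0,0,0,0,0,0,1]],
  ],
)

```text
t: 1.93
tcp_pos: [0.5115, 0.2112, 0.151]
tool_rot: [-0.013, 0.924, -0.381, 0.006]
force: [-0.8, -0.2, 0.4]
finger_gap: 0.999
gripper_force: 0.0
```

```bash
python3 - <<'E'
from h import *
s=manip.sense();ci=manip.camera_info("wrist");im=manip.snapshot("wrist");cv2.imwrite("pics/w1.png",im)
Rt=R.from_quat(s["tool_rot"]);print(s["q"].round(3),s["tcp_pos"].round(4));print(Rt.as_matrix().round(3))
print(ray(ci,320,240)[0].round(3),ray(ci,320,240)[1].round(3), proj(ci,[.512,.141,.08]),proj(ci,[.47,.14,.08]),proj(ci,[.635,.141,.08]))
E
```

```text
[ 0.506  0.787  1.493 -0.697  1.352 -0.761] [0.5115 0.2112 0.151 ]
[[-1.    -0.019  0.022]
 [-0.029  0.709 -0.705]
 [-0.002 -0.705 -0.709]]
[0.433 0.295 0.239] [ 0.329 -0.672 -0.664] (np.float64(328.06178554575683), np.float64(243.41397681151795)) (np.float64(328.35952746129703), np.float64(171.18097732757994)) (np.float64(324.2763041727263), np.float64(414.3648182976299))
```

View pics/w1.png

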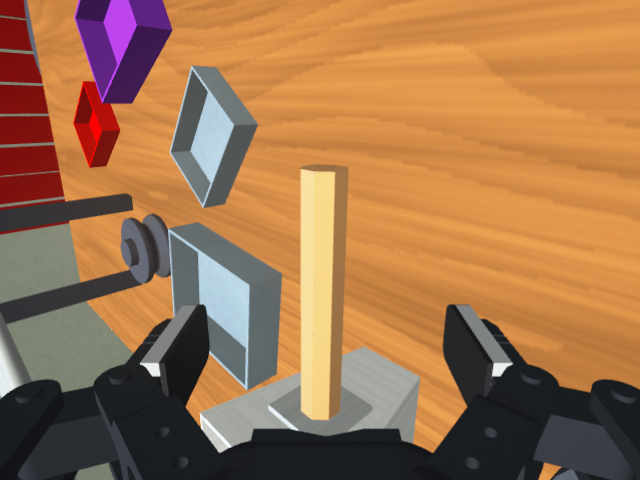

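Wrist view: the handle midline runs from (324,170) to (320,415), about 4 px left of the prediction. That means shifting about 2 mm along tool -y and correcting yaw by 1.3°.

Request:
servo_tool(
  rows=[
    [[0,0.9,0.9,0,-0.0023,0.01,1],[0,0,0,0,0,0.02,1],[0,0,0,0,0,0.02,1],[0,0,0,0,0,0.02,1],[0,0,0,0,0,0.018,1],[0,0,0,0,0,0.0115,1],[0,0,0,0,0,0,1],[0,0,0,0,0,0,1]],
  ],
)

```text
t: 2.65
tcp_pos: [0.5122, 0.1423, 0.0821]
tool_rot: [-0.006, 0.924, -0.382, 0.003]
force: [0.4, -0.2, -0.2]
finger_gap: 1.002
gripper_force: 0.0
```

Request:
servo_tool(
  rows=[
    [[0,0,0,0,0,0,-1],[0,0,0,0,0,0,-1],[0,0,0,0,0,0,-1],[0,0,0,0,0,0,-1],[0,0,0,0,0,0,-1],[0,0,0,0,0,0,-1],[0,0,0,0,0,0,-1],[0,0,0,0,0,0,-1]],
  ],
  squeeze=120,
)

```text
t: 3.32
tcp_pos: [0.5125, 0.1417, 0.0826]
tool_rot: [-0.005, 0.924, -0.382, 0.003]
force: [-0.1, 0.9, 3.0]
finger_gap: 0.275
gripper_force: 117.9
```

Request:
servo_tool(
  rows=[
    [[0,0,0,0,0,0,-1],[0,0,0,0,0,0,-1],[0,0,0,0,0,0,-1],[0,0,0,0,0,0,-1]],
  ],
)

```text
t: 3.65
tcp_pos: [0.5123, 0.1417, 0.0824]
tool_rot: [-0.006, 0.924, -0.382, 0.003]
force: [-1.7, 0.1, 3.6]
finger_gap: 0.275
gripper_force: 118.0
```

Request:
servo_tool(
  rows=[
    [[0,0,0,0,-0.003,-0.003,-1],[0,0,0,0,-0.005,-0.005,-1],[0,0,0,0,-0.006,-0.006,-1],[0,0,0,0,-0.006,-0.006,-1],[0,0,0,0,-0.0045,-0.0045,-1],[0,0,0,0,0,0,-1],[0,0,0,0,0,0,-1]],
  ],
)

```text
t: 4.23
tcp_pos: [0.5125, 0.1419, 0.1172]
tool_rot: [-0.006, 0.924, -0.382, 0.003]
force: [1.0, 0.5, -5.7]
finger_gap: 0.277
gripper_force: 118.7
```

```bash
python3 - <<'E'
from h import *
s=manip.sense();print(s["t"],s["q"].round(3),s["tcp_pos"].round(4),s["force"].round(1),s["ft_torque"].round(2))
a=manip.snapshot("scene")[110:330,270:490];b=manip.snapshot("side")[130:350,300:520]
cv2.imwrite("pics/lift.png",np.hstack([cv2.resize(a,(400,400)),cv2.resize(b,(400,400))]))
S=manip.camera_info("scene");D=manip.camera_info("side")
for p in [[.637,.195,.18],[.719,.195,.18],[.719,.085,.18],[.637,.085,.18]]:
  u=proj(S,p);w=proj(D,p);print(((u[0]-270)/.55,(u[1]-110)/.55),((w[0]-300)/.55,(w[1]-130)/.55))
E
```

```text
4.2333 [ 0.403  0.806  1.603 -0.771  1.215 -0.719] [0.5125 0.1419 0.1172] [ 1.   0.5 -5.7] [ 0.86  0.82 -0.06]
(np.float64(268.0608526976767), np.float64(157.34000232052978)) (np.float64(252.27799644756206), np.float64(155.33180300332378))
(np.float64(314.0623080687576), np.float64(193.4586485624113)) (np.float64(283.45912967409544), np.float64(203.53693233262229))
(np.float64(263.4399759316325), np.float64(247.31289318524105)) (np.float64(202.88843711990236), np.float64(228.67487728657966))
(np.float64(217.24673238627906), np.float64(209.6307404371136)) (np.float64(174.02960525229423), np.float64(178.26782577987498))
```

View pics/lift.png

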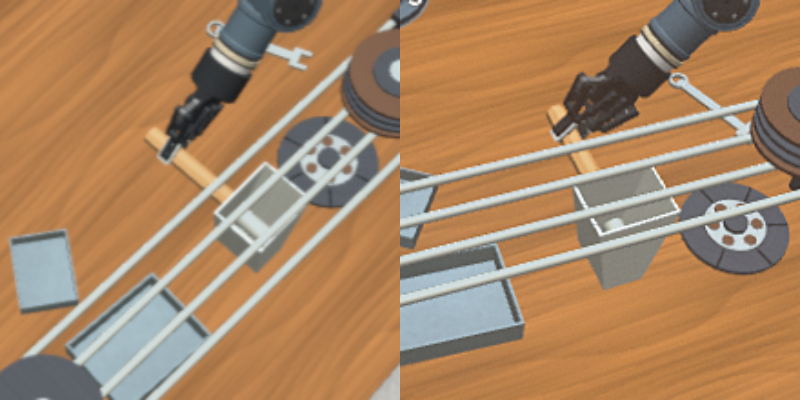

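Lifted cleanly, with both pins visible in the tub and the rim below the bars. Now I tilt towards the tray, with the tub still clear of it.

Request:
servo_tool(
  rows=[
    [[-3,0,0,0,0,0,-1],[-5,0,0,0,0,0,-1],[-5,0,0,0,0,0,-1],[-5,0,0,0,0,0,-1],[-5,0,0,0,0,0,-1],[-5,0,0,0,0,0,-1],[-5,0,0,0,0,0,-1],[-4,0,0,0,0,0,-1]],
  ],
)

```text
t: 5.0
tcp_pos: [0.5112, 0.1408, 0.1169]
tool_rot: [-0.006, 0.998, -0.068, -0.0]
force: [-0.8, 0.1, -4.3]
finger_gap: 0.274
gripper_force: 118.6
```

Request:
servo_tool(
  rows=[
    [[-5,0,0,0,0,0,-1],[-5,0,0,0,0,0,-1],[-5,0,0,0,0,0,-1],[-5,0,0,0,0,0,-1],[-5,0,0,0,0,0,-1],[-5,0,0,0,0,0,-1],[-3,0,0,0,0,0,-1],[0,0,0,0,0,0,-1]],
  ],
)

```text
t: 5.67
tcp_pos: [0.5117, 0.1395, 0.1156]
tool_rot: [-0.005, 0.976, 0.217, -0.003]
force: [0.5, 0.1, -5.2]
finger_gap: 0.277
gripper_force: 118.9
```

```bash
python3 - <<'E'
from h import *
s=manip.sense();Rt=R.from_quat(s["tool_rot"]);print(s["t"],s["q"].round(3),s["tcp_pos"].round(4),s["force"].round(1),s["ft_torque"].round(2),s["finger_gap"])
print(Rt.as_matrix().round(3))
b=-Rt.as_matrix()[:,2];print("tilt",45-np.degrees(np.arctan2(b[1],b[2])))
print(Rt.inv().apply([-.012,-.145,.002]).round(4))
a=manip.snapshot("scene")[110:330,270:490];b=manip.snapshot("side")[130:350,300:520]
cv2.imwrite("pics/tilt.png",np.hstack([cv2.resize(a,(400,400)),cv2.resize(b,(400,400))]))
E
```

```text
5.6667 [-0.175  0.639  1.839  0.59   0.844 -2.193] [0.5117 0.1395 0.1156] [ 0.5  0.1 -5.2] [-0.71  0.71 -0.01] 0.2774199797672497
[[-1.    -0.008 -0.007]
 [-0.01   0.906  0.423]
 [ 0.003  0.423 -0.906]]
tilt 70.04225070574108
[ 0.0135 -0.1304 -0.0631]
```

View pics/tilt.png

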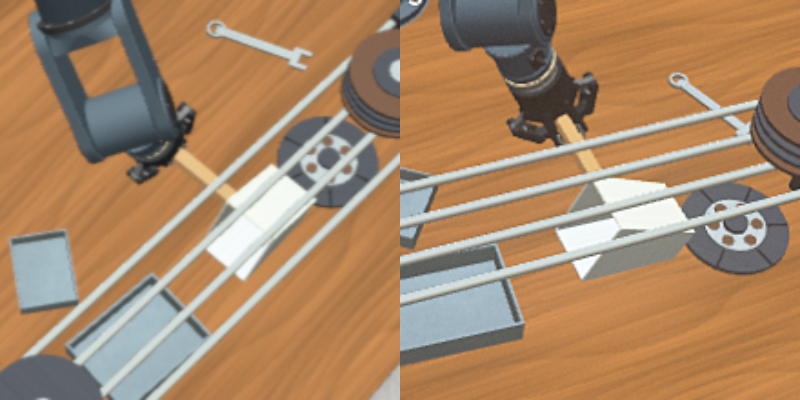

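Tilted 70°, with the pins inside and clear of the shelf. q6 is nearing its limit, so I check the kinematics before going on.

```bash
cat > kin.py <<'E'
from h import *
from scipy.optimize import least_squares
rz=lambda a:R.from_euler("z",a);ry=lambda a:R.from_euler("y",a)
def fk(q,P):
    h,a1,L1,L2,d,e=P
    A=rz(q[0]);F=A*ry(q[1]+q[2]);T=F*rz(q[3])*ry(q[4])*rz(q[5]+np.pi/2)
    p=A.apply([a1,0,h])+(A*ry(q[1])).apply([0,0,L1])+F.apply([e,0,L2])+T.apply([0,0,d]);return p,T
data=[([1.02847,.52837,1.43376,0,1.18138,-.17847],[.22207,.58358,.24944]),([.745,.772,1.393,-.565,1.552,-.677],[.4254,.3409,.1843]),
([.506,.787,1.493,-.697,1.352,-.761],[.5115,.2112,.151]),([.403,.806,1.603,-.771,1.215,-.719],[.5125,.1419,.1172]),([-.175,.639,1.839,.59,.844,-2.193],[.5117,.1395,.1156])]
s=least_squares(lambda P:np.concatenate([[*(fk(q,P)[0]-p)] for q,p in data])*1000,[.3,0,.4,.35,.25,0]);P=s.x
lo=np.array([-3.08,-.75,.22,-1.43,0,-2.85]);hi=np.array([3.08,2.2,2.44,4.57,2.65,2.85])
def ik(p,T,q0):
    f=lambda q:np.r_[(fk(q,P)[0]-p)*10,(fk(q,P)[1].inv()*T).as_rotvec()]
    r=least_squares(f,q0);return r.x,np.abs(r.fun).max()
E
python3 - <<'E'
from kin import *
print(P.round(4),np.abs(s.fun).max())
q=data[-1][0]
print(fk(q,P)[1].as_matrix().round(3))
R0=fk(q,P)[1]
for yaw in (0,-10,10):
  q=np.array(data[-1][0])
  for y,x,t in [(.14,.512,0),(.07,.505,0),(0,.5,0),(0,.5,10),(0,.5,20),(0,.5,30),(0,.5,35),(0,.5,40)]:
    k=(y-.14)/-.14
    T=R.from_euler("z",yaw*k,degrees=True)*R0*R.from_rotvec([-t,0,0],degrees=True)
    q,e=ik(np.array([x,y,.117]),T,q);print(yaw,y,70+t,q.round(2),round(e,4),(q>lo).all()&(q<hi).all())
E
```

```text
[0.3217 0.1192 0.3441 0.3744 0.1579 0.0752] 158.95107417821674
[[-1.    -0.008 -0.006]
 [-0.01   0.906  0.423]
 [ 0.002  0.423 -0.906]]
0 0.14 70 [ 0.14  0.66  1.77  0.65  0.76 -1.93] 0.0 True
0 0.07 70 [ 0.01  0.64  1.81  0.63  0.8  -2.05] 0.0 True
0 0 70 [-0.13  0.64  1.81  0.59  0.85 -2.15] 0.0 True
0 0 80 [-0.18  0.69  1.79  0.76  0.96 -2.3 ] 0.0 True
0 0 90 [-0.22  0.74  1.76  0.9   1.08 -2.42] 0.0 True
0 0 100 [-0.25  0.81  1.73  1.01  1.21 -2.52] 0.0 True
0 0 105 [-0.27  0.85  1.71  1.05  1.28 -2.55] 0.0 True
0 0 110 [-0.28  0.88  1.69  1.1   1.35 -2.59] 0.0 True
-10 0.14 70 [ 0.14  0.66  1.77  0.65  0.76 -1.93] 0.0 True
-10 0.07 70 [ 0.01  0.64  1.83  0.66  0.76 -1.99] 0.0 True
-10 0 70 [-0.13  0.63  1.85  0.65  0.77 -2.04] 0.0 True
-10 0 80 [-0.18  0.67  1.84  0.86  0.86 -2.24] 0.0 True
-10 0 90 [-0.23  0.72  1.82  1.02  0.98 -2.39] 0.0 True
-10 0 100 [-0.26  0.78  1.8   1.15  1.11 -2.51] 0.0 True
-10 0 105 [-0.28  0.82  1.79  1.2   1.18 -2.56] 0.0 True
-10 0 110 [-0.29  0.86  1.77  1.24  1.25 -2.6 ] 0.0 True
10 0.14 70 [ 0.14  0.66  1.77  0.65  0.76 -1.93] 0.0 True
10 0.07 70 [ 0.01  0.65  1.79  0.6   0.84 -2.1 ] 0.0 True
10 0 70 [-0.13  0.66  1.77  0.53  0.92 -2.25] 0.0 True
10 0 80 [-0.17  0.71  1.74  0.67  1.05 -2.38] 0.0 True
10 0 90 [-0.21  0.77  1.7   0.79  1.18 -2.47] 0.0 True
10 0 100 [-0.24  0.84  1.66  0.88  1.31 -2.54] 0.0 True
10 0 105 [-0.25  0.87  1.64  0.93  1.38 -2.57] 0.0 True
10 0 110 [-0.26  0.91  1.62  0.97  1.45 -2.59] 0.0 True
```

```bash
python3 - <<'E'
t=open("kin.py").read()
t=t.replace("h,a1,L1,L2,d,e=P","h,a1,L1,L2,d,e,ay,wx,wy,vx=P").replace("A.apply([a1,0,h])","A.apply([a1,ay,h])").replace("+T.apply([0,0,d])","+(F*rz(q[3])).apply([wx,wy,0])+(F*rz(q[3])*ry(q[4])).apply([vx,0,d])").replace("[.3,0,.4,.35,.25,0])","[.3,0,.4,.35,.25,0,0,0,0,0])")
open("kin.py","w").write(t)
E
python3 - <<'E'
from kin import *
print(P.round(4),np.abs(s.fun).max(), fk([-.175,.639,1.839,.59,.844,-2.193],P)[0])
R0=fk(data[-1][0],P)[1]
for yaw in (0,-10,10,-20):
  q=np.array(data[-1][0])
  for y,x,t in [(.14,.512,0),(.07,.505,0),(0,.5,0),(0,.5,10),(0,.5,20),(0,.5,30),(0,.5,35),(0,.5,40)]:
    k=(y-.14)/-.14
    T=R.from_euler("z",yaw*k,degrees=True)*R0*R.from_rotvec([-t,0,0],degrees=True)
    q,e=ik(np.array([x,y,.117]),T,q);print(yaw,y,70+t,q.round(2),round(e,4),(q>lo).all()&(q<hi).all())
E
```

```text
[ 2.769e-01  1.400e-03  5.822e-01  3.917e-01  2.756e-01  1.113e-01
  1.114e-01  2.600e-03 -4.000e-04 -1.500e-03] 0.16863288660348696 [0.51171077 0.13954021 0.11560777]
0 0.14 70 [-0.17  0.64  1.84  0.59  0.85 -2.19] 0.0 True
0 0.07 70 [-0.31  0.63  1.85  0.54  0.89 -2.29] 0.0 True
0 0 70 [-0.45  0.64  1.84  0.49  0.94 -2.37] 0.0 True
0 0 80 [-0.52  0.69  1.82  0.6   1.06 -2.51] 0.0 True
0 0 90 [-0.58  0.76  1.79  0.68  1.2  -2.62] 0.0 True
0 0 100 [-0.63  0.83  1.76  0.74  1.33 -2.69] 0.0 True
0 0 105 [-0.65  0.87  1.75  0.77  1.4  -2.73] 0.0 True
0 0 110 [-0.66  0.91  1.73  0.79  1.47 -2.76] 0.0 True
-10 0.14 70 [-0.17  0.64  1.84  0.59  0.85 -2.19] 0.0 True
-10 0.07 70 [-0.32  0.62  1.88  0.58  0.84 -2.25] 0.0 True
-10 0 70 [-0.46  0.62  1.89  0.56  0.86 -2.29] 0.0 True
-10 0 80 [-0.54  0.67  1.88  0.7   0.97 -2.47] 0.0 True
-10 0 90 [-0.61  0.74  1.87  0.8   1.1  -2.6 ] 0.0 True
-10 0 100 [-0.67  0.81  1.86  0.86  1.23 -2.71] 0.0 True
-10 0 105 [-0.69  0.86  1.85  0.89  1.3  -2.75] 0.0 True
-10 0 110 [-0.71  0.9   1.84  0.91  1.37 -2.79] 0.0 True
10 0.14 70 [-0.17  0.64  1.84  0.5
[... 171 characters left out ...]
1.15 -2.57] 0.0 True
10 0 90 [-0.54  0.78  1.71  0.58  1.29 -2.65] 0.0 True
10 0 100 [-0.58  0.85  1.67  0.64  1.43 -2.7 ] 0.0 True
10 0 105 [-0.6   0.89  1.65  0.66  1.5  -2.73] 0.0 True
10 0 110 [-0.61  0.93  1.63  0.69  1.57 -2.75] 0.0 True
-20 0.14 70 [-0.17  0.64  1.84  0.59  0.85 -2.19] 0.0 True
-20 0.07 70 [-0.32  0.62  1.9   0.62  0.8  -2.21] 0.0 True
-20 0 70 [-0.47  0.61  1.94  0.64  0.77 -2.21] 0.0 True
-20 0 80 [-0.56  0.66  1.95  0.82  0.88 -2.44] 0.0 True
-20 0 90 [-0.64  0.72  1.96  0.93  1.   -2.61] 0.0 True
-20 0 100 [-0.7   0.8   1.96  1.    1.14 -2.74] 0.0 True
-20 0 105 [-0.73  0.85  1.95  1.03  1.2  -2.8 ] 0.0 True
-20 0 110 [-0.75  0.89  1.94  1.05  1.27 -2.85] 0.0 True
```

The model now fits to 0.2 mm, and a tilt of 105–108° is within range with yaw 0. Moving over the tray.

Request:
servo_tool(
  rows=[
    [[0,0,0,0.0007,-0.006,-0.003,-1],[0,0,0,0.0013,-0.012,-0.006,-1],[0,0,0,0.0017,-0.016,-0.0078,-1],[0,0,0,0.0017,-0.016,-0.0078,-1],[0,0,0,0.0017,-0.016,-0.0078,-1],[0,0,0,0.0017,-0.016,-0.0078,-1],[0,0,0,0.0017,-0.016,-0.0078,-1],[0,0,0,0.0015,-0.014,-0.0068,-1]],
  ],
)

```text
t: 6.43
tcp_pos: [0.502, 0.016, 0.1192]
tool_rot: [-0.007, 0.976, 0.216, -0.001]
force: [1.4, -0.3, -4.3]
finger_gap: 0.274
gripper_force: 118.9
```

Request:
servo_tool(
  rows=[
    [[0,0,0,0.001,-0.011,-0.005,-1],[0,0,0,0.0005,-0.0074,-0.0031,-1],[0,0,0,0,0,0,-1],[0,0,0,0,0,0,-1]],
  ],
)

```text
t: 6.77
tcp_pos: [0.5008, -0.003, 0.1187]
tool_rot: [-0.006, 0.976, 0.217, -0.001]
force: [-0.2, -1.7, -6.6]
finger_gap: 0.277
gripper_force: 119.4
```

```bash
python3 - <<'E'
from h import *
s=manip.sense();print(s["t"],s["q"].round(3),s["tcp_pos"].round(4),s["force"].round(1),s["ft_torque"].round(2),s["finger_gap"])
a=manip.snapshot("scene")[150:370,230:450];b=manip.snapshot("side")[150:370,240:460]
cv2.imwrite("pics/over.png",np.hstack([cv2.resize(a,(400,400)),cv2.resize(b,(400,400))]))
E
```

```text
6.7667 [-0.453  0.635  1.832  0.489  0.94  -2.381] [ 0.5008 -0.003   0.1187] [-0.2 -1.7 -6.6] [-1.12  1.22 -0.3 ] 0.2765849675906326
```

View pics/over.png

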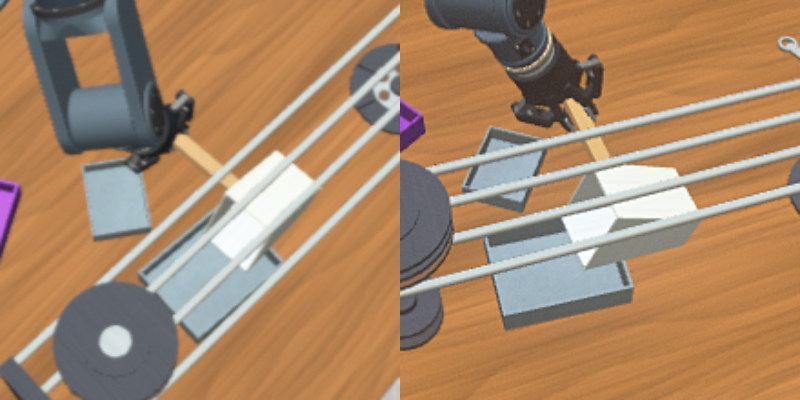

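The tub is over the tray's near half, below the bars. Tipping slowly.

Request:
servo_tool(
  rows=[
    [[-4,0,0,0,0,0,-1],[-4,0,0,0,0,0,-1],[-3,0,0,0,0,0,-1],[-2,0,0,0,0,0,-1],[-2,0,0,0,0,0,-1],[-1.5,0,0,0,0,0,-1],[-1.5,0,0,0,0,0,-1],[-1.5,0,0,0,0,0,-1]],
  ],
)

```text
t: 7.53
tcp_pos: [0.5008, -0.0027, 0.1185]
tool_rot: [-0.007, 0.925, 0.38, -0.002]
force: [0.3, 0.3, -5.0]
finger_gap: 0.276
gripper_force: 119.2
```

Request:
servo_tool(
  rows=[
    [[-1,0,0,0,0,0,-1],[-1,0,0,0,0,0,-1],[-1,0,0,0,0,0,-1],[-1,0,0,0,0,0,-1],[-1,0,0,0,0,0,-1],[-1,0,0,0,0,0,-1],[-1,0,0,0,0,0,-1],[-1,0,0,0,0,0,-1]],
  ],
)

```text
t: 8.2
tcp_pos: [0.5009, -0.0033, 0.1187]
tool_rot: [-0.006, 0.896, 0.443, -0.002]
force: [-0.5, -0.1, -2.4]
finger_gap: 0.274
gripper_force: 119.4
```

Request:
servo_tool(
  rows=[
    [[-1,0,0,0,0,0,-1],[-2,0,0,0,0,0,-1],[-2,0,0,0,0,0,-1],[-2,0,0,0,0,0,-1],[-1,0,0,0,0,0,-1],[0,0,0,0,0,0,-1],[0,0,0,0,0,0,-1],[0,0,0,0,0,0,-1]],
  ],
)

```text
t: 8.87
tcp_pos: [0.5007, -0.0031, 0.1187]
tool_rot: [-0.006, 0.864, 0.504, -0.003]
force: [0.1, -0.3, -1.6]
finger_gap: 0.274
gripper_force: 119.4
```

```bash
python3 - <<'E'
from h import *
s=manip.sense();print(s["t"],s["q"].round(3),s["tcp_pos"].round(4),s["force"].round(1),s["ft_torque"].round(2),s["finger_gap"])
b=-R.from_quat(s["tool_rot"]).as_matrix()[:,2];print("tilt",45-np.degrees(np.arctan2(b[1],b[2])))
a=manip.snapshot("scene")[150:370,230:450];b=manip.snapshot("side")[150:370,240:460]
cv2.imwrite("pics/pour.png",np.hstack([cv2.resize(a,(400,400)),cv2.resize(b,(400,400))]))
E
```

```text
8.8667 [-0.652  0.875  1.742  0.767  1.414 -2.732] [ 0.5007 -0.0031  0.1187] [ 0.1 -0.3 -1.6] [-0.7   0.25  0.01] 0.2741436354762284
tilt 105.5516413829381
```

View pics/pour.png

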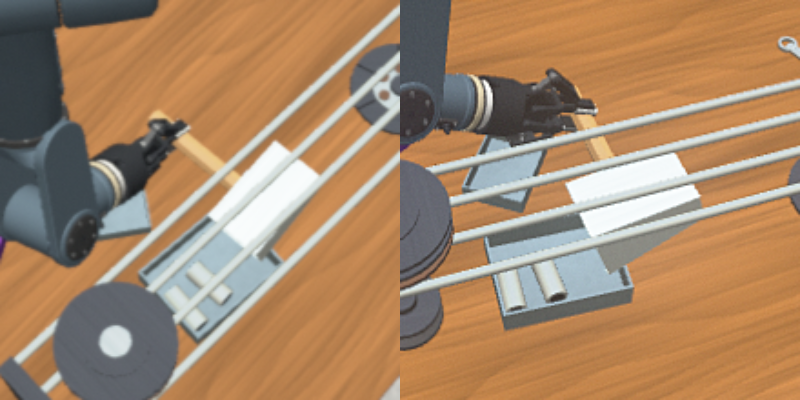

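Both pins lie in the tray at about (205,285) and (185,305) in the crop, and the tub is empty. Reversing.

Request:
servo_tool(
  rows=[
    [[4,0,0,0,0,0,-1],[6,0,0,0,0,0,-1],[6,0,0,0,0,0,-1],[6,0,0,0,0,0,-1],[6,0,0,0,0,0,-1],[5,0,0,0,0,0,-1],[2.5,0,0,0,0,0,-1],[0,0,0,0,0,0,-1]],
  ],
)

```text
t: 9.63
tcp_pos: [0.4999, -0.0009, 0.1201]
tool_rot: [-0.008, 0.976, 0.217, -0.001]
force: [-1.4, -0.4, -1.6]
finger_gap: 0.276
gripper_force: 119.2
```

Request:
servo_tool(
  rows=[
    [[0,0,0,-0.0007,0.006,0.003,-1],[0,0,0,-0.0013,0.012,0.006,-1],[0,0,0,-0.0017,0.016,0.0078,-1],[0,0,0,-0.0017,0.016,0.0078,-1],[0,0,0,-0.0017,0.016,0.0078,-1],[0,0,0,-0.0017,0.016,0.0078,-1],[0,0,0,-0.0017,0.016,0.0078,-1],[0,0,0,-0.0015,0.014,0.0068,-1]],
  ],
)

```text
t: 10.3
tcp_pos: [0.5108, 0.1226, 0.1158]
tool_rot: [-0.006, 0.976, 0.218, -0.002]
force: [0.2, -1.1, -2.3]
finger_gap: 0.274
gripper_force: 119.3
```

Request:
servo_tool(
  rows=[
    [[0,0,0,-0.001,0.011,0.005,-1],[0,0,0,-0.0005,0.0074,0.0031,-1],[0,0,0,0,0,0,-1],[5,0,0,0,0,0,-1],[5,0,0,0,0,0,-1],[5,0,0,0,0,0,-1],[5,0,0,0,0,0,-1],[5,0,0,0,0,0,-1]],
  ],
)

```text
t: 10.97
tcp_pos: [0.5127, 0.1407, 0.1172]
tool_rot: [-0.005, 1.0, -0.001, 0.001]
force: [-0.0, -0.8, -2.3]
finger_gap: 0.272
gripper_force: 119.2
```

Request:
servo_tool(
  rows=[
    [[6,0,0,0,0,0,-1],[6,0,0,0,0,0,-1],[6,0,0,0,0,0,-1],[6,0,0,0,0,0,-1],[6,0,0,0,0,0,-1],[6,0,0,0,0,0,-1],[6,0,0,0,0,0,-1],[3,0,0,0,0,0,-1]],
  ],
)

```text
t: 11.63
tcp_pos: [0.5123, 0.1425, 0.1155]
tool_rot: [-0.006, 0.924, -0.383, 0.002]
force: [-0.8, 0.3, -2.1]
finger_gap: 0.279
gripper_force: 119.2
```

Request:
servo_tool(
  rows=[
    [[0,0,0,0,0,0,-1],[0,0,0,0,0,0,-1]],
  ],
)

```text
t: 11.8
tcp_pos: [0.5122, 0.1417, 0.1158]
tool_rot: [-0.006, 0.924, -0.381, 0.002]
force: [0.4, -0.1, -2.3]
finger_gap: 0.269
gripper_force: 119.2
```

```bash
python3 - <<'E'
from h import *
s=manip.sense();Rt=R.from_quat(s["tool_rot"]);print(s["t"],s["q"].round(3),s["tcp_pos"].round(4),s["force"].round(1),s["finger_gap"])
Rg=R.from_quat([-.006,.924,-.382,.003])
print("turn",(Rt.inv()*Rg).as_rotvec(degrees=True).round(2),"shift to z.092",Rt.inv().apply(np.array([.5123,.1417,.092])-s["tcp_pos"]).round(4))
E
```

```text
11.8 [ 0.402  0.808  1.603 -0.77   1.214 -0.72 ] [0.5122 0.1417 0.1158] [ 0.4 -0.1 -2.3] 0.26858680512337846
turn [ 0.07 -0.11  0.04] shift to z.092 [-0.0002  0.0168  0.0168]
```

Request:
servo_tool(
  rows=[
    [[0,0,0,0,0.003,0.003,-1],[0,0,0,0,0.005,0.005,-1],[0,0,0,0,0.005,0.005,-1],[0,0,0,0,0.004,0.004,-1],[0,0,0,0,0.002,0.002,-1],[0,0,0,0,0.001,0.001,-1],[0,0,0,0,0.001,0.001,-1],[0,0,0,0,0,0,-1]],
  ],
)

```text
t: 12.47
tcp_pos: [0.5124, 0.1417, 0.0869]
tool_rot: [-0.006, 0.924, -0.382, 0.003]
force: [-0.4, -0.0, -1.9]
finger_gap: 0.274
gripper_force: 119.2
```

Request:
servo_tool(
  rows=[
    [[0,0,0,0,0.001,0.001,-1],[0,0,0,0,0.001,0.001,-1],[0,0,0,0,0.0007,0.0007,-1],[0,0,0,0,0,0,-1],[0,0,0,0,0,0,-1]],
  ],
)

```text
t: 12.88
tcp_pos: [0.5124, 0.1416, 0.0838]
tool_rot: [-0.005, 0.924, -0.382, 0.003]
force: [-2.2, -0.3, 0.2]
finger_gap: 0.27
gripper_force: 119.6
```

Request:
servo_tool(
  rows=[
    [[0,0,0,0,0.0005,0.0005,-1],[0,0,0,0,0.0005,0.0005,-1],[0,0,0,0,0,0,-1],[0,0,0,0,0,0,-1],[0,0,0,0,0,0,-1]],
  ],
  squeeze=20,
)

```text
t: 13.3
tcp_pos: [0.5121, 0.1413, 0.0826]
tool_rot: [-0.005, 0.924, -0.383, 0.003]
force: [-2.5, -1.6, 5.3]
finger_gap: 0.272
gripper_force: 120.0
```

Request:
servo_tool(
  rows=[
    [[0,0,0,0,0,0,-0.3],[0,0,0,0,0,0,0],[0,0,0,0,0,0,0.5],[0,0,0,0,0,0,1],[0,0,0,0,0,0,1],[0,0,0,0,0,0,1],[0,0,0,0,0,0,1],[0,0,0,0,0,0,1]],
  ],
)

```text
t: 13.97
tcp_pos: [0.5125, 0.1418, 0.0818]
tool_rot: [-0.006, 0.924, -0.382, 0.003]
force: [-0.4, 0.4, -0.5]
finger_gap: 1.001
gripper_force: 0.0
```

Request:
servo_tool(
  rows=[
    [[0,0,0,0,0,-0.01,1],[0,0,0,0,0,-0.02,1],[0,0,0,0,0,-0.025,1],[0,0,0,0,0,-0.025,1],[0,0,0,0,0,-0.025,1],[0,0,0,0,0,-0.02,1],[0,0,0,0,0,0,1],[0,0,0,0,0,0,1]],
  ],
)

```text
t: 14.63
tcp_pos: [0.5114, 0.231, 0.1712]
tool_rot: [-0.006, 0.924, -0.381, 0.004]
force: [-1.5, -0.2, 0.1]
finger_gap: 0.997
gripper_force: 0.0
```

```bash
python3 - <<'E'
from h import *
s=manip.sense();print(s["t"],s["tcp_pos"].round(4),s["force"].round(1),s["finger_gap"])
a=manip.snapshot("scene")[150:370,250:470];b=manip.snapshot("side")[140:360,260:480]
cv2.imwrite("pics/end.png",np.hstack([cv2.resize(a,(400,400)),cv2.resize(b,(400,400))]))
for n,i in(("scene",manip.snapshot("scene")),("side",manip.snapshot("side"))):
  d=cv2.absdiff(i,cv2.imread(f"pics/{n}0.png")).max(2);print(n,(d[215:270,370:450] if n=="scene" else d[225:300,390:460]).mean())
E
```

```text
14.6333 [0.5114 0.231  0.1712] [-1.5 -0.2  0.1] 0.9972815960968847
scene 7.392045454545454
side 7.787047619047619
```

View pics/end.png

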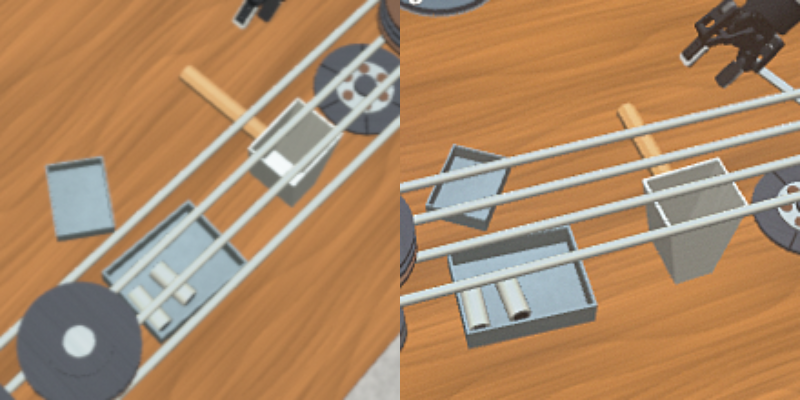

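The tub stands upright and empty where it was, near (290,150) in the left crop. Both pins are in the tray, near (173,285) and (150,308), and the gripper is clear. Handing in.

```bash
python3 -c "
from station import manip
print(manip.sign_off())"
```

```text
the job is handed in; nothing more can be done
None
```

Job handed in at about 15 s: both pins are in the large grey tray, and the empty tub is back upright at its original spot and released.

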